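# Level the bottle riser with a spirit level

## Robot

A 6-joint arm with a two-finger parallel gripper is mounted at the origin on a cart in front of the work surface, level with it; the furniture and walls round the work are solid. World frame = base frame: x ahead of the robot, y to its left, z up, the work surface at z = 0. Lengths are in m, angles in rad, forces in N, time in s.
With the tool pointing down it reaches from about 0.3 to 0.775 m from the base axis. Payload 14.6 kg.
Tool frame: the origin (TCP) lies midway between the tips of the shut fingers; the grasp point (between the pads) lies 19 mm behind it; z points along the fingers, y is the line along which they close (so a half turn about z gives the same grasp; the last joint's range is limited). The gripper opens to 94 mm and grips with 3 to 60 N. Pads are 16 mm wide; open, the fingers measure 119 mm over their backs; the gripper's body (75 mm by 177 mm) begins 78 mm behind the grasp point.
Start: joints at [1.184, 0.3, 1.521, -0, 1.321, -0.067], TCP at [0.173, 0.522, 0.205] pointing down, gripper open.
Joint ranges: [-3.03, 3.03], [-0.79, 2.21], [0.23, 2.52], [-1.04, 4.18], [0, 3.07], [-2.55, 2.55]. Speed limits (rad/s): [2.22, 2.22, 2.57, 3.14, 3.14, 3.14].

## Interface

Orientations are given as a unit quaternion [x, y, z, w].
In Python, from plant import telemetry, eyes, job gives the robot as it stands. The module is installed in compiled form; this text tells all that it offers.
- The arm moves only by the tool move_arm, never from a script. Its argument "plan" is a list of rows, each an object with "offset": the shift along the tool's x, y, z in units of 50 mm (1.0 is 50 mm), a list of three; "rotation": the turn, a rotation vector about the tool's x, y, z in units of 10 degrees (1.0 is 10 degrees), a list of three; "claw": the finger opening in mm, from 0 to 94. In form: [{"offset": [tx, ty, tz], "rotation": [rx, ry, rz], "claw": claw}, ...]. A call has 1 to 20 rows; each row is the pose to reach, as a shift and turn from the pose commanded when the call began, along the tool's axes at that moment; what a row does not reach only later rows make up. A row lasts 1/8 s, in which the tool goes at most 62.5 mm and 10.7 degrees, less where a joint would pass 70% of its speed; a pose out of reach is approached as far as the arm can. A call with a gripper value outside its range is refused whole. The fingers move at their own pace and stop on an object; "squeeze" is the grip in N (left out, the last holds). Time passes only in rows, so rows that repeat a pose let the fingers close. It gives the time, the measured TCP pose, the force, the opening and the grip force at its end, in the units of the state.
- telemetry.sense(): the state, without advancing time (a new reading comes with each control period).
- eyes.capture(name): name is "scene" or "top" or "wrist"; returns (picture, depth): 400x640x3 uint8, red, green, blue; 400x640 float32, m along the optical axis (not along the pixel's ray), 0 where there is no reading.
- eyes.calibration(name): a dict with "K" (3x3 intrinsics, pixels), "origin" and "orientation" of the camera in the world. Camera axes: x right, y down, z forward; pixel columns grow to the right and rows downward; lengths in m; the calibration is good to about 2 mm. A picture is of the moment at which its call begins: read the wrist's pose just before it. calibration takes no time and is no camera call; for the wrist camera it gives the pose at the moment of the call.
- job.close_job(): hands the job in; it is judged then, once.
The state is a dict: "time_s": time; "qpos": joint angles; "dq": joint speeds; "effort": joint torques, N m; "ee_pos": TCP position; "orientation": TCP orientation; "force": force on the tool from outside, world axes, zero at the start; "ft_torque": the same for the moment, N m; "gripper_width": finger opening in m; "finger_force": force on a finger pad.
Only numpy, scipy, OpenCV 4.12 (cv2) and the standard library are available. Lean on these libraries where they do the work, as an engineer would, in place of code of your own. Each camera call takes 0.05 s, during which the arm holds its last target. There are 200 camera calls.

## Task

The little steel bottle shelf has sunk at its screw foot. Lay the spirit level in the middle of the shelf, lengthwise so that it points at the foot's black hand knob, let go of it, and turn the knob until the bubble stands between the two lines. Then press down on the level with the fingertips, firmly but gently (about a kilogram's weight), and finish while still pressing, the bubble still between the lines, so that a colleague can tighten the lock nut; leave the other things on the worktop where they are.

Things in the scene. Friction and masses are not known exactly. Their poses are not given: they have to be found in the camera images.
- spirit_level: Pocket spirit level: aluminium bar with black end caps, 150 mm long, 24 mm wide (25 at the caps), 42 mm tall, 0.22 kg, loose. Origin: centre of its underside; x along its length, z up. Mid-top is an open 50 mm recess with a pale green vial (top of it at 41 mm); the flat top faces beside it, 25 to 70 mm either way from the middle, are for pressing. It starts on the worktop, which is level.
- bubble (a joint): Position of the pale bubble in the vial, m, along the level's own x axis; 0 = middle. The bubble is 12 mm long; two black lines are drawn on the vial 8.5 mm either side of its middle, so it is between them within about 2.5 mm of 0. It floats toward the higher end: 0.6 mm per milliradian of tilt (travel 16 mm), and settles within a second.
- shelf: Small steel bottle shelf, stays put: plate 160 x 240 mm, top about 80 mm above the worktop, two plain legs at one end, a screw foot beyond the other. Origin: on the worktop midway between the plain feet, 100 mm short of the plate's middle; y points along the plate to the screw foot, x across it, z up. It tips about this x axis as the foot is turned. A wire rail 30 mm tall stands 73 mm to +x.
- shelf_top (a point): Centre of the top face of the shelf's plate, with the shelf's axes: y points lengthwise to the screw foot, z is the plate's normal. The plate is empty. The level goes here, its x along this y (either way round); its near end is then 90 mm from the knob's axis. Pressed down, the shelf gives on its soft rubber feet, evenly, 1 mm for each 8 N.
- knob (a point): On the axis of the screw foot's black fluted round knob at half its height, 111 mm above the worktop, 165 mm from shelf_top. Knob: 44 mm across, from 98 to 124 mm above the worktop, gripped at any angle; stays at its height and wherever it is left; about 0.15 N m to turn. Clockwise from above raises this end, 6 mrad of tilt per radian. It starts too low by 1.6 to 3.2 rad of clockwise turning.
- pepper_shaker: steel pepper shaker, 58 mm across, 95 mm tall; origin: centre of its underside. A bystander, to be left alone.
- spice_jar: round spice jar, 47 mm across, 98 mm tall; origin: centre of its underside. A bystander, to be left alone.
- dish_stack: nested stack of small white dishes, 69 mm across, 78 mm tall; origin: centre of its underside. A bystander, to be left alone.
- soup_bowl: small ribbed bowl, 141 mm across, 62 mm tall; origin: centre of its underside. A bystander, to be left alone.

How it is judged:
By the outcome, as a careful person would: the job done as asked, in the order asked, and still so for the second after the job is handed in, while the arm keeps its last pose, push and grip.
It also fails if it takes over 72 s, if anything falls off the work surface, if the arm or the gripper's body presses on something with over 40 N, if the wrist force passes 120 N, or if a joint passes its speed limit or range.

## Working session

There is one attempt and no reset: what is moved stays moved. The work goes in short steps, Python scripts to look and compute and a tool call to move; the robot and the scene stay as the last step left them, time stands still between calls to the robot, and variables do not carry over. Pictures are saved under pics/ and viewed, at most 10 in all, crops included, and the job is handed in when it is done.

Besides the shell and the picture viewer there is one more tool, called after ">>>" as name([rows], argument=value, ...), one row to a line, values as JSON. move_arm: Moves the arm, as the interface text tells. Its arguments: {"type":"object","properties":{"plan":{"type":"array"},"squeeze":{"type":"number"}},"required":["plan"]}

```bash
mkdir -p pics; cat > h.py <<'E'
import numpy as np, cv2
from scipy.spatial.transform import Rotation as R
from plant import telemetry, eyes, job
def cal(n):
    c=eyes.calibration(n); K=np.array(c["K"]); o=np.array(c["origin"]); q=np.array(c["orientation"])
    M=q if q.shape==(3,3) else R.from_quat(q).as_matrix()
    return K,o,M
def cap(n,f=None):
    c=cal(n); p,d=eyes.capture(n)
    if f: cv2.imwrite("pics/"+f,p[:,:,::-1])
    return p,d,c
def cloud(d,c):
    K,o,M=c; v,u=np.mgrid[:d.shape[0],:d.shape[1]]
    P=np.stack([(u-K[0,2])/K[0,0]*d,(v-K[1,2])/K[1,1]*d,d],-1)@M.T+o
    P[d==0]=np.nan; return P
def ray(uv,z,c):
    K,o,M=c; r=M@np.linalg.inv(K)@np.array([uv[0],uv[1],1.]); return o+r*(z-o[2])/r[2]
E
python3 - <<'E'
from h import *
print(telemetry.sense())
for n in("scene","top"):
    p,d,c=cap(n,n+"0.png"); np.savez("/tmp/"+n,p=p,d=d,K=c[0],o=c[1],M=c[2]); print(n,c)
E
```

```text
{'time_s': 0.0, 'qpos': array([ 1.18437090e+00,  3.00507154e-01,  1.52159074e+00,  2.79341818e-05,
        1.32067893e+00, -6.66061036e-02]), 'dq': array([-0.00121747,  0.00026305,  0.00077644,  0.00038616,  0.00025448,
        0.00046147]), 'effort': array([ 1.37691859e-03, -5.31815851e+01, -3.52737737e+01,  7.08990684e-02,
        2.44575430e-02, -1.11275856e-04]), 'ee_pos': array([0.17281745, 0.52186817, 0.20486246]), 'orientation': array([ 1.59232412e-01,  9.87240947e-01, -5.73921582e-04, -1.46157464e-04]), 'force': array([ 0.50008241, -0.13725655, -0.29431886]), 'ft_torque': array([-0.0451489 ,  0.01343094, -0.01806232]), 'finger_force': 0.0, 'gripper_width': 0.09407719710120177}
scene (array([[365.7775162 ,   0.        , 312.06641399],
       [  0.        , 365.7775162 , 192.50711019],
       [  0.        ,   0.        ,   1.        ]]), array([-0.00774681, -0.55085627,  0.63022087]), array([[ 0.69190094, -0.39329317,  0.60546971],
       [-0.72197291, -0.37072239,  0.58422601],
       [-0.00531092, -0.84135925, -0.54045019]]))
top (array([[418.02266368,   0.        , 316.20691313],
       [  0.        , 418.02266368, 200.39085283],
       [  0.        ,   0.        ,   1.        ]]), array([0.44648769, 0.04187684, 1.29128179]), array([[-0.01387854, -0.99255579,  0.12099746],
       [-0.99989906,  0.0141445 ,  0.00133941],
       [-0.00304089, -0.12096666, -0.99265191]]))
```

View pics/top0.png

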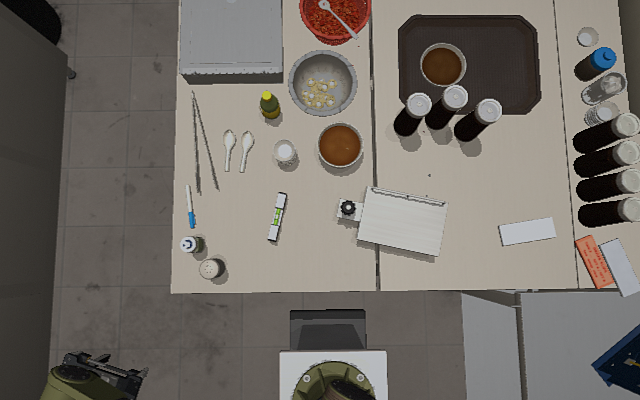

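View pics/scene0.png

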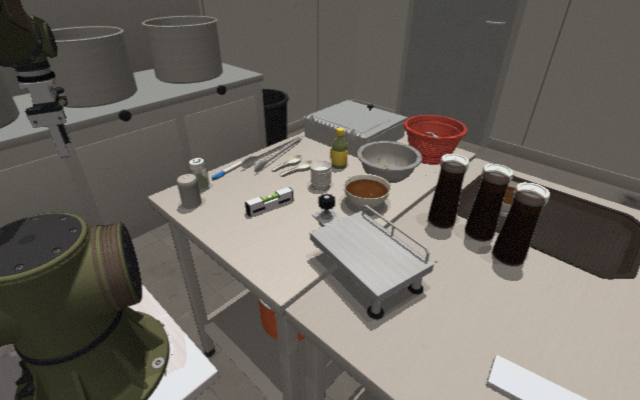

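The top view shows the level at px (277,217), the knob at (347,208) and the plate centre at about (402,222), with the rail on the far (+x) side. In the scene view the level is at (270,201), the knob at (326,202) and the plate at (370,250).

```bash
cat > m.py <<'E'
from h import *
def load(n):
    z=np.load(f"/tmp/{n}.npz"); return z["p"],z["d"],(z["K"],z["o"],z["M"])
def rect(Q):
    r=cv2.minAreaRect((Q[:,:2]*1000).astype(np.float32)); b=cv2.boxPoints(r)
    e=[b[1]-b[0],b[2]-b[1]]; l=max(e,key=np.linalg.norm)
    return np.round(r[0],1),np.round(r[1],1),round(np.degrees(np.arctan2(l[1],l[0]))%180,1)
for n,boxes in(("top",{"lev":(255,180,300,255),"plate":(355,180,450,260),"knob":(330,190,366,226)}),("scene",{"lev":(238,180,302,220),"plate":(300,210,435,300),"knob":(308,185,345,222)})):
    p,d,c=load(n); P=cloud(d,c); hsv=cv2.cvtColor(p,cv2.COLOR_RGB2HSV)
    for k,(a,b,e,f) in boxes.items():
        Q=P[b:f,a:e].reshape(-1,3); H=hsv[b:f,a:e].reshape(-1,3)
        g=dict(lev=(Q[:,2]>.03)&(Q[:,2]<.055),plate=(Q[:,2]>.06)&(Q[:,2]<.09),knob=(H[:,2]<70)&(Q[:,2]>.1))[k]
        if g.sum()<5: print(n,k,"few");continue
        q=Q[g]; print(n,k,g.sum(),"z",np.round(np.percentile(q[:,2],[5,50,95]),4),*rect(q),np.median(q,0).round(4))
        if k=="plate":
            A=np.c_[q[:,:2],np.ones(len(q))]; s=np.linalg.lstsq(A,q[:,2],rcond=None)[0]; print("  slope",s.round(4))
        if k=="lev":
            m=g&(H[:,0]>30)&(H[:,0]<85)&(H[:,1]>70); print("  vial",Q[m].mean(0).round(4),m.sum())
            lo=g&(H[:,2]<60); print("  dark", lo.sum())
p,d,c=load("top"); cv2.imwrite("pics/t1.png",cv2.resize(p[170:270,240:460,::-1],None,fx=3.6,fy=3.6,interpolation=cv2.INTER_CUBIC))
E
python3 m.py
```

```text
top lev 372 z [0.0324 0.0419 0.0461] [552.5 162.5] [ 24.2 149.2] 166.9 [0.5536 0.1619 0.0419]
  vial [0.5534 0.1628 0.0404] 52
  dark 28
top plate 4588 z [0.0736 0.0791 0.0834] [ 534.9 -194.2] [265.1 160.1] 77.1 [ 0.5315 -0.2017  0.0791]
  slope [-0.0027 -0.0219  0.0759]
top knob 139 z [0.1095 0.1233 0.1271] [568.2 -44.9] [39.6 38.9] 32.0 [ 0.566  -0.0433  0.1233]
scene lev 374 z [0.0305 0.0413 0.0452] [551.7 162.4] [ 27.7 150. ] 166.8 [0.5459 0.1599 0.0413]
  vial [0.5519 0.1596 0.0396] 55
  dark 16
scene plate 6153 z [0.0672 0.0796 0.082 ] [ 540.3 -171.7] [311.9 163.3] 77.1 [ 0.5207 -0.2223  0.0796]
  slope [ 0.0176 -0.0168  0.0655]
scene knob 174 z [0.1046 0.1198 0.1257] [563.2 -48.5] [33.2 39.3] 114.7 [ 0.5561 -0.0543  0.1198]
```

View pics/t1.png

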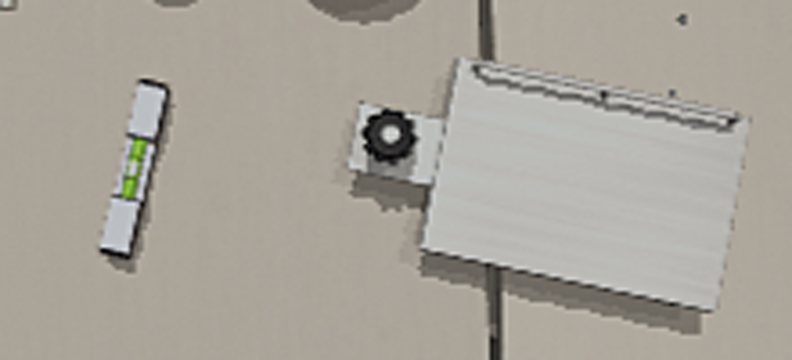

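The crop confirms it: the level is axis-aligned at about 167° with the vial at crop (134,167), the knob is at (390,135), and the plate corners are (460,58), (750,118), (715,312) and (422,248). I'll work out the move to hover over the level.

```bash
cat > go.py <<'E'
from h import *
def go(xyz,yaw):  # yaw deg of tool y in world, tool straight down; from measured pose
    s=telemetry.sense(); M=R.from_quat(s["orientation"]).as_matrix()
    y=np.array([np.cos(np.radians(yaw)),np.sin(np.radians(yaw)),0]); z=np.array([0,0,-1.]); T=np.c_[np.cross(y,z),y,z]
    print("t",round(s["time_s"],2),"ee",s["ee_pos"].round(4),"w",round(s["gripper_width"],4),"F",s["force"].round(1),"q6",s["qpos"][5].round(2))
    print("  offset",(M.T@(np.array(xyz)-s["ee_pos"])/.05).round(3),"rot",(np.degrees(R.from_matrix(M.T@T).as_rotvec())/10).round(3))
E
python3 - <<'E'
from go import *
from m import load
c=load("top")[2]
pts=[ray((240+u/3.6,170+v/3.6),z,c) for u,v,z in((460,58,.077),(750,118,.081),(715,312,.081),(422,248,.077),(390,135,.124))]
print(np.round(pts,4), np.mean(pts[:4],0))
go((.552,.1622,.14),76.9)
go((.552,.1622,.008),76.9)
E
```

```text
top lev 372 z [0.0324 0.0419 0.0461] [552.5 162.5] [ 24.2 149.2] 166.9 [0.5536 0.1619 0.0419]
  vial [0.5534 0.1628 0.0404] 52
  dark 28
top plate 4588 z [0.0736 0.0791 0.0834] [ 534.9 -194.2] [265.1 160.1] 77.1 [ 0.5315 -0.2017  0.0791]
  slope [-0.0027 -0.0219  0.0759]
top knob 139 z [0.1095 0.1233 0.1271] [568.2 -44.9] [39.6 38.9] 32.0 [ 0.566  -0.0433  0.1233]
scene lev 374 z [0.0305 0.0413 0.0452] [551.7 162.4] [ 27.7 150. ] 166.8 [0.5459 0.1599 0.0413]
  vial [0.5519 0.1596 0.0396] 55
  dark 16
scene plate 6153 z [0.0672 0.0796 0.082 ] [ 540.3 -171.7] [311.9 163.3] 77.1 [ 0.5207 -0.2223  0.0796]
  slope [ 0.0176 -0.0168  0.0655]
scene knob 174 z [0.1046 0.1198 0.1257] [563.2 -48.5] [33.2 39.3] 114.7 [ 0.5561 -0.0543  0.1198]
[[ 0.6346 -0.1085  0.077 ]
 [ 0.5815 -0.3411  0.081 ]
 [ 0.4265 -0.3051  0.081 ]
 [ 0.4806 -0.0736  0.077 ]
 [ 0.5674 -0.0464  0.124 ]] [ 0.53080812 -0.20708632  0.079     ]
t 0.1 ee [0.1728 0.5219 0.2049] w 0.0942 F [-0.1  0.2  0.5] q6 -0.07
  offset [-9.461 -4.444  1.303] rot [-0.006 -0.001 -0.522]
t 0.1 ee [0.1728 0.5219 0.2049] w 0.0942 F [-0.1  0.2  0.5] q6 -0.07
  offset [-9.461 -4.441  3.943] rot [-0.006 -0.001 -0.522]
```

>>> move_arm([
  {"offset": [-9.46,-4.44,1.3],"rotation": [0,0,-0.52],"claw": 60},
  {"offset": [-9.46,-4.44,1.3],"rotation": [0,0,-0.52],"claw": 60},
  {"offset": [-9.46,-4.44,1.3],"rotation": [0,0,-0.52],"claw": 60},
  {"offset": [-9.46,-4.44,1.3],"rotation": [0,0,-0.52],"claw": 60},
  {"offset": [-9.46,-4.44,1.3],"rotation": [0,0,-0.52],"claw": 60},
  {"offset": [-9.46,-4.44,1.3],"rotation": [0,0,-0.52],"claw": 60},
  {"offset": [-9.46,-4.44,1.3],"rotation": [0,0,-0.52],"claw": 60},
  {"offset": [-9.46,-4.44,1.3],"rotation": [0,0,-0.52],"claw": 60},
  {"offset": [-9.46,-4.44,1.3],"rotation": [0,0,-0.52],"claw": 60},
  {"offset": [-9.46,-4.44,1.3],"rotation": [0,0,-0.52],"claw": 60},
  {"offset": [-9.46,-4.44,1.3],"rotation": [0,0,-0.52],"claw": 60},
  {"offset": [-9.46,-4.44,1.3],"rotation": [0,0,-0.52],"claw": 60},
  {"offset": [-9.46,-4.44,1.3],"rotation": [0,0,-0.52],"claw": 60},
  {"offset": [-9.46,-4.44,1.3],"rotation": [0,0,-0.52],"claw": 60},
])

```text
time_s: 1.85
ee_pos: [0.552, 0.163, 0.1406]
orientation: [0.114, 0.993, 0.0, 0.0]
force: [0.1, -0.6, 0.1]
gripper_width: 0.0596
finger_force: 0.0
```

```bash
python3 - <<'E'
from go import *
go((.552,.1622,.008),76.9)
p,d,c=cap("wrist","w1.png"); P=cloud(d,c)
from m import rect
g=(P[...,2]>.034)&(P[...,2]<.05)&(abs(P[...,0]-.552)<.09)&(abs(P[...,1]-.162)<.05)
Q=P[g]; print(g.sum()); print(rect(Q),np.median(Q[:,2])) if g.sum()>9 else 0
E
```

```text
t 1.85 ee [0.552  0.163  0.1406] w 0.0596 F [ 0.1 -0.6  0.1] q6 -1.12
  offset [-0.003 -0.016  2.653] rot [0.001 0.002 0.001]
top lev 372 z [0.0324 0.0419 0.0461] [552.5 162.5] [ 24.2 149.2] 166.9 [0.5536 0.1619 0.0419]
  vial [0.5534 0.1628 0.0404] 52
  dark 28
top plate 4588 z [0.0736 0.0791 0.0834] [ 534.9 -194.2] [265.1 160.1] 77.1 [ 0.5315 -0.2017  0.0791]
  slope [-0.0027 -0.0219  0.0759]
top knob 139 z [0.1095 0.1233 0.1271] [568.2 -44.9] [39.6 38.9] 32.0 [ 0.566  -0.0433  0.1233]
scene lev 374 z [0.0305 0.0413 0.0452] [551.7 162.4] [ 27.7 150. ] 166.8 [0.5459 0.1599 0.0413]
  vial [0.5519 0.1596 0.0396] 55
  dark 16
scene plate 6153 z [0.0672 0.0796 0.082 ] [ 540.3 -171.7] [311.9 163.3] 77.1 [ 0.5207 -0.2223  0.0796]
  slope [ 0.0176 -0.0168  0.0655]
scene knob 174 z [0.1046 0.1198 0.1257] [563.2 -48.5] [33.2 39.3] 114.7 [ 0.5561 -0.0543  0.1198]
3418
(array([552.6, 162.5]), array([ 24.1, 149.3]), np.float32(166.8)) 0.04211629279498305
```

View pics/w1.png

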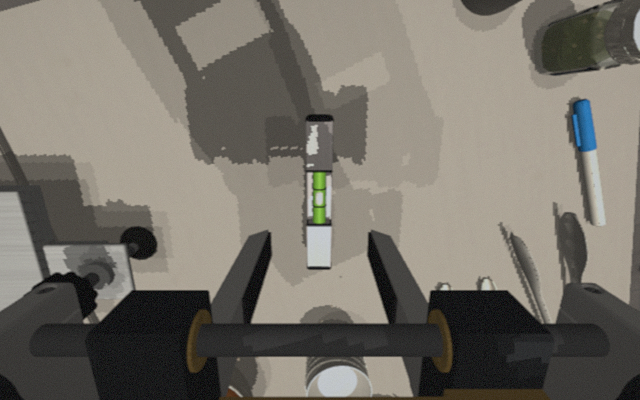

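The wrist view shows the level at px (319,190) centred between the open fingers; its measurement agrees with the others within 1 mm. Next: descend and grip.

>>> move_arm([
  {"offset": [0,0,1],"rotation": [0,0,0],"claw": 60},
  {"offset": [0,0,1.8],"rotation": [0,0,0],"claw": 60},
  {"offset": [0,0,2.4],"rotation": [0,0,0],"claw": 60},
  {"offset": [0,0,2.64],"rotation": [0,0,0],"claw": 60},
  {"offset": [0,0,2.64],"rotation": [0,0,0],"claw": 45},
  {"offset": [0,0,2.64],"rotation": [0,0,0],"claw": 10},
  {"offset": [0,0,2.64],"rotation": [0,0,0],"claw": 10},
  {"offset": [0,0,2.64],"rotation": [0,0,0],"claw": 10},
  {"offset": [0,0,2.64],"rotation": [0,0,0],"claw": 10},
  {"offset": [0,0,2.64],"rotation": [0,0,0],"claw": 10},
], squeeze=20)

```text
time_s: 3.15
ee_pos: [0.5524, 0.1627, 0.0091]
orientation: [0.114, 0.993, 0.0, 0.0]
force: [-2.0, -0.7, 5.6]
gripper_width: 0.0236
finger_force: 20.0
```

```bash
sed -i '/^for n,boxes/,$d' m.py; python3 - <<'E'
from go import *
go((.552,.1622,.16),76.9)
go((.531,-.207,.16),-12.9)
go((.531,-.207,.1),-12.9)
E
```

```text
t 3.15 ee [0.5524 0.1627 0.0091] w 0.0236 F [-2.  -0.7  5.6] q6 -1.12
  offset [ 0.004 -0.011 -3.018] rot [ 0.002  0.004 -0.002]
t 3.15 ee [0.5524 0.1627 0.0091] w 0.0236 F [-2.  -0.7  5.6] q6 -1.12
  offset [-1.264 -7.298 -3.02 ] rot [5.000e-03 2.000e-03 8.978e+00]
t 3.15 ee [0.5524 0.1627 0.0091] w 0.0236 F [-2.  -0.7  5.6] q6 -1.12
  offset [-1.263 -7.298 -1.82 ] rot [5.000e-03 2.000e-03 8.978e+00]
```

>>> move_arm([
  {"offset": [0,0,-1],"rotation": [0,0,0],"claw": 10},
  {"offset": [0,0,-2],"rotation": [0,0,0],"claw": 10},
  {"offset": [0,0,-3.02],"rotation": [0,0,0],"claw": 10},
  {"offset": [-0.1,-0.7,-3.02],"rotation": [0,0,0.9],"claw": 10},
  {"offset": [-0.25,-1.45,-3.02],"rotation": [0,0,1.8],"claw": 10},
  {"offset": [-0.4,-2.2,-3.02],"rotation": [0,0,2.7],"claw": 10},
  {"offset": [-0.5,-2.9,-3.02],"rotation": [0,0,3.6],"claw": 10},
  {"offset": [-0.63,-3.65,-3.02],"rotation": [0,0,4.5],"claw": 10},
  {"offset": [-0.76,-4.4,-3.02],"rotation": [0,0,5.4],"claw": 10},
  {"offset": [-0.88,-5.1,-3.02],"rotation": [0,0,6.3],"claw": 10},
  {"offset": [-1.0,-5.8,-3.02],"rotation": [0,0,7.2],"claw": 10},
  {"offset": [-1.14,-6.5,-3.02],"rotation": [0,0,8.1],"claw": 10},
  {"offset": [-1.264,-7.3,-3.02],"rotation": [0,0,8.98],"claw": 10},
  {"offset": [-1.264,-7.3,-3.02],"rotation": [0,0,8.98],"claw": 10},
  {"offset": [-1.264,-7.3,-3.02],"rotation": [0,0,8.98],"claw": 10},
  {"offset": [-1.264,-7.3,-2.4],"rotation": [0,0,8.98],"claw": 10},
  {"offset": [-1.264,-7.3,-1.9],"rotation": [0,0,8.98],"claw": 10},
  {"offset": [-1.264,-7.3,-1.9],"rotation": [0,0,8.98],"claw": 10},
  {"offset": [-1.264,-7.3,-1.9],"rotation": [0,0,8.98],"claw": 10},
])

```text
time_s: 5.52
ee_pos: [0.5314, -0.2068, 0.1046]
orientation: [0.782, 0.624, 0.0, 0.001]
force: [-0.1, 0.1, -1.7]
gripper_width: 0.024
finger_force: 20.0
```

```bash
python3 - <<'E'
from go import *
from m import rect
go((.531,-.207,.089),-12.9)
p,d,c=cap("wrist","w2.png"); P=cloud(d,c)
g=(P[...,2]>.12)&(P[...,2]<.15)&(abs(P[...,0]-.531)<.06)&(abs(P[...,1]+.207)<.085)
Q=P[g]; print(g.sum(),rect(Q),np.median(Q[:,2]))
g=(P[...,2]>.06)&(P[...,2]<.09)&(abs(P[...,1]+.207)<.13)&(abs(P[...,0]-.531)<.12)
print("plate",g.sum(),rect(P[g]),np.median(P[g],0))
E
```

```text
t 5.53 ee [ 0.5314 -0.2068  0.1046] w 0.024 F [-0.1  0.1 -1.7] q6 -0.21
  offset [-0.006 -0.007  0.312] rot [0.007 0.001 0.005]
11630 (array([ 533.2, -207.2]), array([150.4,  47.9]), np.float32(85.6)) 0.13722141131403312
plate 50216 (array([ 534.8, -198.3]), array([260.2, 160.3]), np.float32(77.2)) [ 0.55500321 -0.14598488  0.07785653]
```

View pics/w2.png

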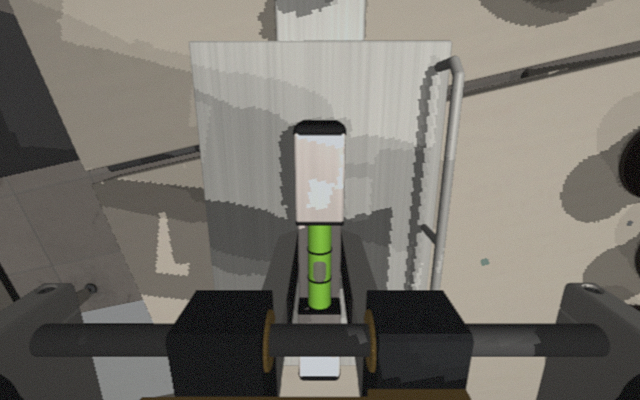

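The wrist view shows the level over the plate's middle: the plate edges are at columns 192 and 450, and the level is at column 320, parallel to the rail. Now lower it.

>>> move_arm([
  {"offset": [0,0,0.15],"rotation": [0,0,0],"claw": 10},
  {"offset": [0,0,0.26],"rotation": [0,0,0],"claw": 10},
  {"offset": [0,0,0.3],"rotation": [0,0,0],"claw": 10},
  {"offset": [0,0,0.32],"rotation": [0,0,0],"claw": 10},
  {"offset": [0,0,0.32],"rotation": [0,0,0],"claw": 10},
])

```text
time_s: 6.2
ee_pos: [0.5309, -0.2071, 0.0877]
orientation: [0.782, 0.623, 0.0, 0.0]
force: [-0.8, 2.7, 1.0]
gripper_width: 0.0239
finger_force: 20.0
```

>>> move_arm([
  {"offset": [0,0,0],"rotation": [0,0,0],"claw": 30},
  {"offset": [0,0,0],"rotation": [0,0,0],"claw": 50},
  {"offset": [0,0,0],"rotation": [0,0,0],"claw": 50},
  {"offset": [0,0,-0.6],"rotation": [0,0,0],"claw": 50},
  {"offset": [0,0,-1.6],"rotation": [0,0,0],"claw": 60},
  {"offset": [0,0,-2.4],"rotation": [0,0,0],"claw": 70},
  {"offset": [0,0,-2.4],"rotation": [0,0,0],"claw": 70},
])

```text
time_s: 7.08
ee_pos: [0.5318, -0.2076, 0.2106]
orientation: [0.782, 0.623, 0.001, 0.003]
force: [0.3, 0.9, -0.8]
gripper_width: 0.0698
finger_force: 0.0
```

```bash
python3 - <<'E'
from go import *
from m import rect
for n in("wrist","top"):
    p,d,c=cap(n,n+"3.png"); P=cloud(d,c); hsv=cv2.cvtColor(p,cv2.COLOR_RGB2HSV)
    g=(P[...,2]>.108)&(P[...,2]<.135)&(abs(P[...,0]-.531)<.05)&(abs(P[...,1]+.207)<.085)
    if g.sum()>9: print(n,g.sum(),rect(P[g]),np.median(P[g][:,2]))
    k=(hsv[...,2]<70)&(P[...,2]>.1)&(P[...,2]<.13)&(np.hypot(P[...,0]-.567,P[...,1]+.046)<.03)
    if k.sum()>9: print("knob",k.sum(),cv2.minEnclosingCircle((P[k][:,:2]*1000).astype(np.float32)),P[k][:,2].max())
go((.567,-.0457,.2),76)
E
```

```text
wrist 3692 (array([ 531.7, -207. ]), array([149.1,  24.5]), np.float32(76.9)) 0.11963323281158661
knob 1088 ((567.1649169921875, -54.839202880859375), 19.881669998168945) 0.12572472807079832
top 215 (array([ 539.9, -169.3]), array([74.3, 24.7]), np.float32(77.6)) 0.11931092357937545
knob 135 ((568.218994140625, -45.89807891845703), 21.11276626586914) 0.12915115843770653
t 7.17 ee [ 0.5306 -0.2071  0.2069] w 0.07 F [ 1.1  0.4 -0.7] q6 -0.21
  offset [ 3.309 -0.013  0.138] rot [-2.000e-03 -2.000e-03 -8.893e+00]
```

View pics/wrist3.png

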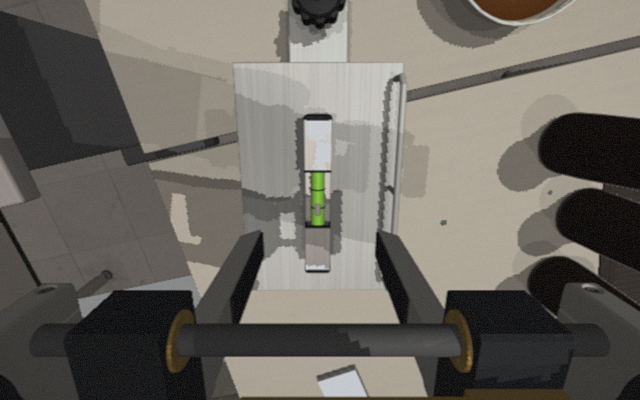

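The wrist view shows the level standing alone on the plate, with the bubble at about (318,207), displaced away from the knob, which is at (318,5). Now to measure the bubble.

```bash
cat > bub.py <<'E'
from h import *
def proj(X,c):
    K,o,M=c; x=(np.atleast_2d(X)-o)@M; return x[:,:2]/x[:,2:]*[K[0,0],K[1,1]]+K[:2,2]
def bubble(p,c,C=(.5317,-.207,.1195),yaw=76.9,half=.025,verbose=False):
    u=np.array([np.cos(np.radians(yaw)),np.sin(np.radians(yaw)),0]); n=np.array([-u[1],u[0],0])
    s=np.arange(-half,half+1e-9,.00025); o=np.linspace(-.003,.003,7)
    X=np.array(C)+s[:,None,None]*u+o[None,:,None]*n
    q=proj(X.reshape(-1,3),c).astype(np.float32).reshape(len(s),len(o),2)
    I=cv2.remap(p,q[...,0],q[...,1],cv2.INTER_LINEAR); h=cv2.cvtColor(I,cv2.COLOR_RGB2HSV).astype(float)
    return s*1000,np.median(h[...,1],1),np.median(h[...,2],1),I
if __name__=="__main__":
    p=cv2.imread("pics/wrist3.png")[:,:,::-1].copy()
    s,S,V,I=bubble(p,cal("wrist"))
    for i in range(0,len(s),4): print(f"{s[i]:.0f}:{S[i]:.0f}/{V[i]:.0f}",end=" ")
E
python3 bub.py
```

```text
-25:17/46 -24:78/36 -23:159/106 -22:164/173 -21:164/183 -20:166/179 -19:165/181 -18:164/180 -17:164/180 -16:165/181 -15:160/178 -14:144/159 -13:93/136 -12:50/131 -11:37/133 -10:35/133 -9:33/134 -8:35/131 -7:32/113 -6:31/116 -5:32/126 -4:33/132 -3:56/133 -2:128/158 -1:158/177 0:163/182 1:165/180 2:164/181 3:163/181 4:163/181 5:163/182 6:163/182 7:161/183 8:161/181 9:159/155 10:146/100 11:156/141 12:163/177 13:162/182 14:164/181 15:163/181 16:161/182 17:162/183 18:163/183 19:161/181 20:163/182 21:163/182 22:163/183 23:163/183 24:165/183 25:164/180
```

The bubble sits about −9.4 mm on the side away from the knob (scaled from the visible line), so it needs about 2.6 rad (150°) clockwise. Go to the knob and grip.

>>> move_arm([
  {"offset": [0.4,0,0.1],"rotation": [0,0,-1],"claw": 75},
  {"offset": [0.8,0,0.1],"rotation": [0,0,-2],"claw": 75},
  {"offset": [1.2,0,0.1],"rotation": [0,0,-3],"claw": 75},
  {"offset": [1.6,0,0.1],"rotation": [0,0,-4],"claw": 75},
  {"offset": [2.0,0,0.1],"rotation": [0,0,-5],"claw": 75},
  {"offset": [2.4,0,0.1],"rotation": [0,0,-6],"claw": 75},
  {"offset": [2.8,0,0.1],"rotation": [0,0,-7],"claw": 75},
  {"offset": [3.1,0,0.1],"rotation": [0,0,-8],"claw": 75},
  {"offset": [3.3,0,0.1],"rotation": [0,0,-9],"claw": 75},
  {"offset": [3.3,0,0.1],"rotation": [0,0,-9.8],"claw": 75},
  {"offset": [3.3,0,0.1],"rotation": [0,0,-9.8],"claw": 75},
  {"offset": [3.3,0,1],"rotation": [0,0,-9.8],"claw": 75},
  {"offset": [3.3,0,1.8],"rotation": [0,0,-9.8],"claw": 75},
  {"offset": [3.3,0,2.3],"rotation": [0,0,-9.8],"claw": 75},
  {"offset": [3.3,0,2.3],"rotation": [0,0,-9.8],"claw": 75},
  {"offset": [3.3,0,2.3],"rotation": [0,0,-9.8],"claw": 30},
  {"offset": [3.3,0,2.3],"rotation": [0,0,-9.8],"claw": 30},
  {"offset": [3.3,0,2.3],"rotation": [0,0,-9.8],"claw": 30},
  {"offset": [3.3,0,2.3],"rotation": [0,0,-9.8],"claw": 30},
  {"offset": [3.3,0,2.3],"rotation": [0,0,-9.8],"claw": 30},
], squeeze=40)

```text
time_s: 9.68
ee_pos: [0.5679, -0.0464, 0.0928]
orientation: [0.043, 0.999, -0.0, 0.0]
force: [-0.2, -0.7, 2.8]
gripper_width: 0.0429
finger_force: 40.0
```

>>> move_arm([
  {"offset": [0,0,0],"rotation": [0,0,0.9],"claw": 30},
  {"offset": [0,0,0],"rotation": [0,0,1.8],"claw": 30},
  {"offset": [0,0,0],"rotation": [0,0,2.7],"claw": 30},
  {"offset": [0,0,0],"rotation": [0,0,3.6],"claw": 30},
  {"offset": [0,0,0],"rotation": [0,0,4.5],"claw": 30},
  {"offset": [0,0,0],"rotation": [0,0,5.4],"claw": 30},
  {"offset": [0,0,0],"rotation": [0,0,6.3],"claw": 30},
  {"offset": [0,0,0],"rotation": [0,0,7.2],"claw": 30},
  {"offset": [0,0,0],"rotation": [0,0,8.1],"claw": 30},
  {"offset": [0,0,0],"rotation": [0,0,9],"claw": 30},
  {"offset": [0,0,0],"rotation": [0,0,9.9],"claw": 30},
  {"offset": [0,0,0],"rotation": [0,0,10.8],"claw": 30},
  {"offset": [0,0,0],"rotation": [0,0,11.7],"claw": 30},
  {"offset": [0,0,0],"rotation": [0,0,12.6],"claw": 30},
  {"offset": [0,0,0],"rotation": [0,0,13.5],"claw": 30},
  {"offset": [0,0,0],"rotation": [0,0,14.3],"claw": 30},
  {"offset": [0,0,0],"rotation": [0,0,15],"claw": 30},
  {"offset": [0,0,0],"rotation": [0,0,15],"claw": 30},
  {"offset": [0,0,0],"rotation": [0,0,15],"claw": 30},
])

```text
time_s: 12.05
ee_pos: [0.569, -0.0463, 0.0931]
orientation: [0.976, 0.217, 0.002, 0.0]
force: [7.5, 0.2, 0.1]
gripper_width: 0.0427
finger_force: 40.0
```

>>> move_arm([
  {"offset": [0,0,0],"rotation": [0,0,0],"claw": 60},
  {"offset": [0,0,0],"rotation": [0,0,0],"claw": 75},
  {"offset": [0,0,0],"rotation": [0,0,0],"claw": 75},
  {"offset": [0,0,-1],"rotation": [0,0,0],"claw": 75},
  {"offset": [0,0,-2],"rotation": [0,0,0],"claw": 75},
  {"offset": [0,0,-2.3],"rotation": [0,0,0],"claw": 75},
  {"offset": [0,0,-2.3],"rotation": [0,0,0],"claw": 75},
])

```text
time_s: 12.92
ee_pos: [0.5678, -0.0463, 0.2076]
orientation: [0.976, 0.217, 0.0, 0.0]
force: [-0.0, -0.7, -1.0]
gripper_width: 0.0751
finger_force: 0.0
```

```bash
python3 - <<'E'
from go import *
go((.5315,-.207,.2069),-12.9)
E
```

```text
t 12.93 ee [ 0.5678 -0.0463  0.2076] w 0.0751 F [-0.  -0.7 -1. ] q6 0.99
  offset [-2.019  2.603  0.014] rot [ 4.000e-03 -2.000e-03 -5.202e+00]
```

>>> move_arm([
  {"offset": [-0.4,0.5,0],"rotation": [0,0,-1],"claw": 75},
  {"offset": [-0.8,1,0],"rotation": [0,0,-2],"claw": 75},
  {"offset": [-1.2,1.5,0],"rotation": [0,0,-3],"claw": 75},
  {"offset": [-1.6,2,0],"rotation": [0,0,-4],"claw": 75},
  {"offset": [-2.02,2.6,0],"rotation": [0,0,-5.2],"claw": 75},
  {"offset": [-2.02,2.6,0],"rotation": [0,0,-5.2],"claw": 75},
  {"offset": [-2.02,2.6,0],"rotation": [0,0,-5.2],"claw": 75},
  {"offset": [-2.02,2.6,0],"rotation": [0,0,-5.2],"claw": 75},
])

```text
time_s: 13.92
ee_pos: [0.5314, -0.206, 0.2069]
orientation: [0.782, 0.623, -0.0, -0.0]
force: [-0.5, 0.3, -0.7]
gripper_width: 0.075
finger_force: 0.0
```

```bash
python3 - <<'E'
from go import *
from bub import bubble
from m import rect
go((.5315,-.207,.14),76.9)
p,d,c=cap("wrist","wrist4.png"); P=cloud(d,c)
g=(P[...,2]>.108)&(P[...,2]<.135)&(abs(P[...,0]-.531)<.05)&(abs(P[...,1]+.207)<.085)
print(g.sum(),rect(P[g]),np.median(P[g][:,2]))
s,S,V,I=bubble(p,c,C=(.5317,-.207,.121))
for i in range(0,len(s),4): print(f"{s[i]:.0f}:{S[i]:.0f}/{V[i]:.0f}",end=" ")
q=p[100:300,210:430,::-1]; cv2.imwrite("pics/w4c.png",cv2.resize(q,None,fx=3,fy=3,interpolation=cv2.INTER_CUBIC))
E
```

```text
t 13.93 ee [ 0.5314 -0.206   0.2069] w 0.075 F [-0.5  0.3 -0.7] q6 -0.21
  offset [-0.02   0.007  1.338] rot [-3.000e-03 -5.000e-03 -8.987e+00]
4158 (array([ 531.6, -208.6]), array([149. ,  24.5]), np.float32(77.0)) 0.12134875295251779
-25:166/178 -24:166/179 -23:166/179 -22:167/178 -21:167/177 -20:167/176 -19:166/176 -18:164/176 -17:165/179 -16:165/178 -15:167/177 -14:166/178 -13:166/179 -12:166/175 -11:162/131 -10:162/102 -9:155/141 -8:124/148 -7:66/130 -6:33/127 -5:31/130 -4:34/127 -3:33/124 -2:34/116 -1:32/110 0:32/110 1:30/110 2:33/112 3:72/124 4:134/157 5:163/175 6:157/125 7:148/105 8:164/160 9:164/181 10:165/179 11:165/180 12:165/179 13:166/180 14:167/179 15:164/180 16:165/180 17:163/180 18:164/179 19:165/179 20:163/179 21:165/181 22:164/168 23:158/110 24:43/82 25:5/162
```

View pics/w4c.png

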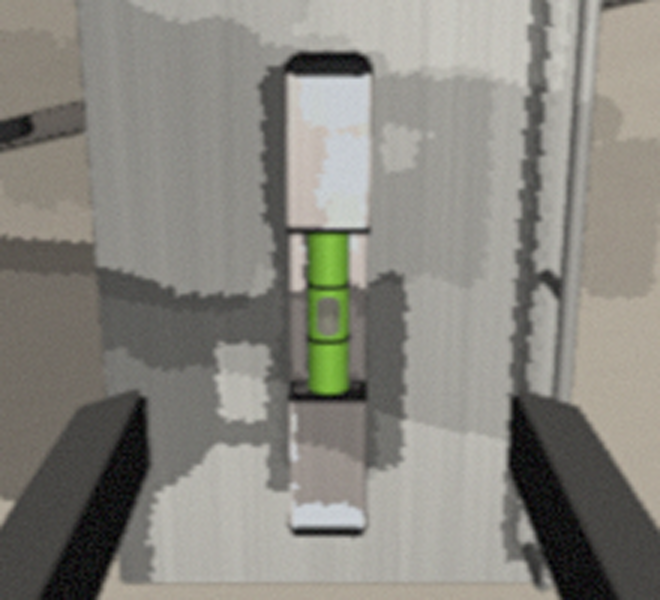

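The crop shows the bubble centred between the two lines (rows 287 and 340, bubble at row 315), about −0.3 mm off. Next I'll turn the open gripper lengthwise and press on both flat faces.

>>> move_arm([
  {"offset": [0,0,0],"rotation": [0,0,-1],"claw": 85},
  {"offset": [-0.03,0,0],"rotation": [0,0,-2],"claw": 85},
  {"offset": [-0.03,0,0],"rotation": [0,0,-3],"claw": 85},
  {"offset": [-0.03,0,0],"rotation": [0,0,-4],"claw": 85},
  {"offset": [-0.03,0,0],"rotation": [0,0,-5],"claw": 85},
  {"offset": [-0.03,0,0],"rotation": [0,0,-6],"claw": 85},
  {"offset": [-0.03,0,0],"rotation": [0,0,-7],"claw": 85},
  {"offset": [-0.03,0,0],"rotation": [0,0,-8],"claw": 85},
  {"offset": [-0.03,0,0],"rotation": [0,0,-8.99],"claw": 85},
  {"offset": [-0.03,0,0.5],"rotation": [0,0,-8.99],"claw": 85},
  {"offset": [-0.03,0,1],"rotation": [0,0,-8.99],"claw": 85},
  {"offset": [-0.03,0,1.4],"rotation": [0,0,-8.99],"claw": 85},
  {"offset": [-0.03,0,1.5],"rotation": [0,0,-8.99],"claw": 85},
  {"offset": [-0.03,0,1.5],"rotation": [0,0,-8.99],"claw": 85},
  {"offset": [-0.03,0,1.5],"rotation": [0,0,-8.99],"claw": 85},
])

```text
time_s: 15.85
ee_pos: [0.5314, -0.2084, 0.1334]
orientation: [0.113, 0.994, -0.0, 0.001]
force: [0.7, -0.3, -0.4]
gripper_width: 0.0851
finger_force: 0.0
```

```bash
python3 - <<'E'
from go import *
go((.5317,-.2073,.122),76.9)
p,d,c=cap("wrist","w5.png")
E
```

```text
t 15.85 ee [ 0.5314 -0.2084  0.1334] w 0.0851 F [ 0.7 -0.3 -0.4] q6 -1.78
  offset [-0.001  0.022  0.228] rot [-0.002  0.008  0.008]
```

View pics/w5.png

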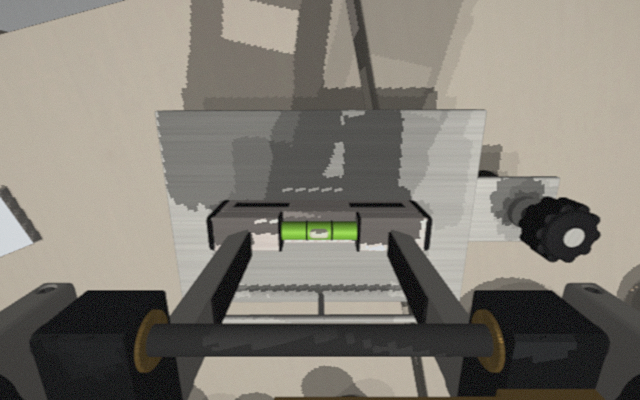

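The fingertips stand over the two flat faces at px (240,232) and (402,232), and the bubble is centred at (319,232). Next I'll ease down until contact.

>>> move_arm([
  {"offset": [0,0.01,0.1],"rotation": [0,0,0],"claw": 85},
  {"offset": [0,0.01,0.18],"rotation": [0,0,0],"claw": 85},
  {"offset": [0,0.01,0.22],"rotation": [0,0,0],"claw": 85},
  {"offset": [0,0.01,0.24],"rotation": [0,0,0],"claw": 85},
  {"offset": [0,0.01,0.24],"rotation": [0,0,0],"claw": 85},
  {"offset": [0,0.01,0.24],"rotation": [0,0,0],"claw": 85},
])

```text
time_s: 16.65
ee_pos: [0.5313, -0.2079, 0.1211]
orientation: [0.113, 0.994, -0.0, 0.0]
force: [-2.2, 2.8, 6.3]
gripper_width: 0.085
finger_force: 3.1
```

>>> move_arm([
  {"offset": [0,0,0.005],"rotation": [0,0,0],"claw": 85},
  {"offset": [0,0,0.01],"rotation": [0,0,0],"claw": 85},
  {"offset": [0,0,0.01],"rotation": [0,0,0],"claw": 85},
  {"offset": [0,0,0.01],"rotation": [0,0,0],"claw": 85},
  {"offset": [0,0,0.01],"rotation": [0,0,0],"claw": 85},
  {"offset": [0,0,0.01],"rotation": [0,0,0],"claw": 85},
])

```text
time_s: 17.4
ee_pos: [0.5313, -0.2079, 0.1208]
orientation: [0.113, 0.994, -0.0, 0.0]
force: [-2.6, 2.5, 8.4]
gripper_width: 0.0849
finger_force: 4.1
```

```bash
python3 - <<'E'
from go import *
from bub import bubble
F=[]
for i in range(6):
    p,d,c=cap("wrist"); F.append(telemetry.sense()["force"])
print(np.mean(F,0),np.std(F,0),telemetry.sense()["time_s"])
cv2.imwrite("pics/w6.png",cv2.resize(p[180:290,180:460,::-1],None,fx=2.8,fy=2.8,interpolation=cv2.INTER_CUBIC))
s,S,V,I=bubble(p,c,C=(.5317,-.2075,.1205))
for i in range(20,len(s)-20,4): print(f"{s[i]:.0f}:{S[i]:.0f}/{V[i]:.0f}",end=" ")
E
```

```text
[-2.61811548  1.85314616  8.52515575] [0.21644551 0.28018707 0.32026461] 17.7
-20:158/200 -19:157/200 -18:154/202 -17:158/200 -16:156/201 -15:157/201 -14:155/201 -13:156/203 -12:156/200 -11:152/149 -10:140/93 -9:146/168 -8:99/152 -7:32/122 -6:31/126 -5:28/129 -4:32/127 -3:30/135 -2:29/132 -1:29/132 0:31/126 1:30/128 2:28/126 3:68/149 4:133/185 5:157/200 6:147/137 7:146/107 8:155/189 9:156/201 10:156/200 11:153/201 12:157/200 13:154/201 14:156/201 15:157/200 16:157/200 17:157/198 18:156/201 19:156/201 20:155/199
```

View pics/w6.png

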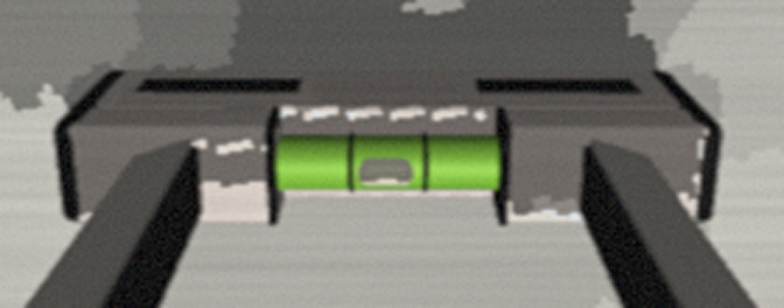

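The bubble is still between the lines (crop columns 360–412, lines at 351 and 425). I'll add a little more push to reach about 10 N.

>>> move_arm([
  {"offset": [0,0,0.006],"rotation": [0,0,0],"claw": 85},
  {"offset": [0,0,0.006],"rotation": [0,0,0],"claw": 85},
  {"offset": [0,0,0.006],"rotation": [0,0,0],"claw": 85},
  {"offset": [0,0,0.006],"rotation": [0,0,0],"claw": 85},
  {"offset": [0,0,0.006],"rotation": [0,0,0],"claw": 85},
  {"offset": [0,0,0.006],"rotation": [0,0,0],"claw": 85},
  {"offset": [0,0,0.006],"rotation": [0,0,0],"claw": 85},
  {"offset": [0,0,0.006],"rotation": [0,0,0],"claw": 85},
])

```text
time_s: 18.7
ee_pos: [0.5314, -0.2079, 0.1206]
orientation: [0.113, 0.994, -0.0, 0.0]
force: [-3.2, 3.5, 9.9]
gripper_width: 0.0849
finger_force: 4.7
```

```bash
python3 - <<'E'
from go import *
from bub import bubble
p,d,c=cap("wrist"); F=telemetry.sense()["force"]
s,S,V,I=bubble(p,c,C=(.5317,-.2075,.1205),half=.014)
b=s[S<90]; mid=(s[(s<-4)][V[s<-4].argmin()]+s[s>4][V[s>4].argmin()])/2
off=(b.min()+b.max())/2-mid; print(F,off)
if 7.5<F[2]<13 and abs(off)<1.5: print(job.close_job())
E
```

```text
[-3.16421652  3.25114582  8.98933355] -0.7500000000000009
the job is handed in; nothing more can be done
None
```

The job is handed in at about 19 s: the level lies mid-shelf pointing at the knob, its bubble about 0.75 mm off centre and between the lines, with the fingertips still pressing at about 9–10 N; the bystanders were not approached, though I took no final picture of them.

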